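# Find the full tin by weight

### The arm

A 6-joint arm with a two-finger parallel gripper is mounted at the origin on a cart in front of the work surface, level with it; the furniture and walls round the work are solid. World frame = base frame: x ahead of the robot, y to its left, z up, the work surface at z = 0. Lengths are in mm, angles in rad, forces in N, time in s.
With the tool pointing down it reaches from about 275 to 750 mm from the base axis. Payload 10.2 kg.
Tool frame: the origin (TCP) lies at the very end of the fingers, on their centre line; the grasp point (between the pads) lies 19 mm behind it; z points along the fingers, y is the direction in which the jaws open and shut (so a half turn about z gives the same grasp; the last joint's range is limited). The gripper opens to 85 mm and grips with 20 to 120 N. Pads are 22 mm wide; open, the fingers measure 114 mm over their backs; the gripper's body (76 mm by 85 mm) begins 54 mm behind the grasp point. The pads swing forward as they close: fully open they stand 13 mm farther back than shut.
Start: joints at [-1.509, 0.313, 1.498, -0, 1.331, -0.223], TCP at [147.494, -503.862, 231.294] pointing down, gripper open.
Joint ranges: [-2.94, 2.94], [-0.97, 2.17], [0.19, 2.56], [-1.23, 4.37], [0.02, 3.11], [-2.88, 2.88]. Speed limits (rad/s): [2.39, 2.39, 3.01, 3.14, 3.14, 3.14].

### API

Orientations are given as a unit quaternion [w, x, y, z].
In Python, from rig import sensors, imaging, ctrl gives the robot as it stands.
- The arm moves only by the shell command python3 -m creep 'ROWS' [FORCE]. ROWS is JSON, a list of rows, each an object with "grip": the finger opening in mm, from 0 to 85.4; "linear": the shift along the tool's x, y, z in mm, a list of three; "rot": the turn, a rotation vector about the tool's x, y, z in rad, a list of three. A call has 1 to 12 rows; each row shifts and turns the commanded pose from where the row before left it, along the tool's axes as they then stand; what a row does not reach is not made up. A row lasts 1/12 s, in which the tool goes at most 41.7 mm and 7.16 degrees, less where a joint would pass 70% of its speed; a pose out of reach is approached as far as the arm can. A call with a gripper value outside its range is refused whole. The fingers move at their own pace and stop on an object; FORCE is the grip in N (left out, the last holds). Time passes only in rows, so rows that do not move let the fingers close. It gives the time, the measured TCP pose, the force and the opening at its end, in the units of the state.
- sensors.sense(): the state, without advancing time (a new reading comes with each control period).
- imaging.capture(name): name is "side" or "top"; returns (picture, depth): 480x640x3 uint8, red, green, blue; 480x640 float32, mm along the optical axis (not along the pixel's ray), 0 where there is no reading.
- imaging.camera_params(name): a dict with "intrinsics" (3x3 intrinsics, pixels), "R" (3x3) and "t" (3): a world point X has camera coordinates R X + t. Camera axes: x right, y down, z forward; pixel columns grow to the right and rows downward; lengths in mm; the calibration is good to about 2 mm. A picture is of the moment at which its call begins. camera_params takes no time and is no camera call.
- ctrl.finish_job(): hands the job in, once; it reports no verdict.
The state is a dict: "time_s": time; "joints": joint angles; "dq": joint speeds; "tau": joint torques, N m; "eef_pos": TCP position; "ee_rot": TCP orientation; "force": force on the tool from outside, world axes, zero at the start; "wrist_torque": the same for the moment, N m; "grip_width": opening from 0.0 (shut) to 1.0 (fully open).
Only numpy, scipy, OpenCV 4.12 (cv2) and the standard library are available. Lean on these libraries where they do the work, as an engineer would, in place of code of your own. Each camera call takes 0.05 s, during which the arm holds its last target.

### The job

Three identical closed blue tins of baking beans stand on the worktop; one is full and two are nearly empty, which only their weight can tell. Heft them, stand the two light ones gently and upright inside the small wooden tray for refilling, and finish while holding the full one upright in the air, at least 10 cm clear of the worktop, touching nothing else. Do not knock any tin over, and leave the mug, the tea box and the red-lidded jar where they are.

Things in the scene. Friction and masses are not known exactly. Their poses are not given: they have to be found in the camera images.
- tin_p_center (a point): closed round blue storage tin with a white paper band and brass rings, 50 mm across, 90 mm high, straight sides, lid fixed tight. Point half-way up on its axis, 45 mm above its underside; z up out of the lid. One of three that look alike: one is full, 0.52 to 0.72 kg, the other two nearly empty, 0.20 to 0.36 kg each; it cannot be seen which, and they change places every time
- tin_q_center (a point): closed round blue storage tin with a white paper band and brass rings, 50 mm across, 90 mm high, straight sides, lid fixed tight. Point half-way up on its axis, 45 mm above its underside; z up out of the lid. One of three that look alike: one is full, 0.52 to 0.72 kg, the other two nearly empty, 0.20 to 0.36 kg each; it cannot be seen which, and they change places every time
- tin_r_center (a point): closed round blue storage tin with a white paper band and brass rings, 50 mm across, 90 mm high, straight sides, lid fixed tight. Point half-way up on its axis, 45 mm above its underside; z up out of the lid. One of three that look alike: one is full, 0.52 to 0.72 kg, the other two nearly empty, 0.20 to 0.36 kg each; it cannot be seen which, and they change places every time
- tray: small brown wooden serving tray, fixed to the worktop, outside 130 mm (its x) by 190 mm (its y), a rim 8 mm thick and 16 mm high all round (small brass bars on the two short ends, top at 19 mm), flat floor 6 mm above the worktop, inside 114 mm (x) by 174 mm (y). Origin at the centre of its underside, on the worktop; y runs along its long side, z up. Both light tins fit side by side along its length, 43 mm either side of the middle
- mug: white mug with blue dots, 79x110x96 mm, bystander; origin at the centre of its underside
- tea_box: pale green carton, 71x126x76 mm, bystander; origin at the centre of its underside
- red_lid_jar: jar with a red lid, 65 mm across, 100 mm high, bystander; origin at the centre of its underside
There are look-alikes about, which are no part of the job. What is shaped like the part that bears tin_r_center but purple is not meant. Of the things shaped like the tray, the brown one is meant.

How it is judged:
By the outcome, as a careful person would: the job done as asked, in the order asked, and still so for the second after the job is handed in, while the arm keeps its last pose, push and grip.
It also fails if it takes over 72 s, if anything falls off the work surface, if the arm or the gripper's body presses on something with over 40 N, if the wrist force passes 120 N, or if a joint passes its speed limit or range.

## Working session

There is one attempt and no reset: what is moved stays moved. The work goes in short steps, Python scripts to look and compute and a shell command to move; the robot and the scene stay as the last step left them, time stands still between calls to the robot, and variables do not carry over. Pictures are saved under pics/ and viewed, and the job is handed in when it is done.

```bash
ls; mkdir -p pics
python3 - <<'E'
from rig import sensors, imaging
import cv2
s=sensors.sense();print(s)
for n in("top","side"):
    p,d=imaging.capture(n);cv2.imwrite(f"pics/{n}0.png",p[:,:,::-1])
    import numpy as np;np.save(f"pics/{n}0.npy",d)
    c=imaging.camera_params(n);print(n,c)
E
```

```text
pics
{'time_s': 0.0, 'joints': array([-1.50939274e+00,  3.13444792e-01,  1.49845362e+00, -3.90978413e-05,
        1.33102027e+00, -2.23419561e-01]), 'dq': array([-1.83178142e-04,  5.52448837e-04,  1.37584532e-03,  9.76217052e-05,
        7.62328276e-04, -1.03196115e-04]), 'tau': array([-5.82662706e-04, -4.12268221e+01, -2.59742314e+01, -1.95150064e-04,
        4.13086731e-03, -2.55658210e-05]), 'eef_pos': array([ 147.47045443, -503.58061542,  230.73152658]), 'ee_rot': array([-6.62374105e-04,  9.89875720e-01,  1.41935260e-01,  3.47262399e-05]), 'force': array([-0.93957982,  0.47447509,  0.79840301]), 'wrist_torque': array([ 0.06250699, -0.01644531, -0.03944619]), 'grip_width': 0.99941716440168}
top {'intrinsics': array([[538.81697209,   0.        , 328.83258768],
       [  0.        , 538.81697209, 230.18267486],
       [  0.        ,   0.        ,   1.        ]]), 'R': array([[ 0.01496155, -0.99981628, -0.01198133],
       [-0.99302587, -0.01345635, -0.11712617],
       [ 0.11694343,  0.01365016, -0.99304477]]), 't': array([  58.723242  ,  560.07765266, 1183.13923069])}
side {'intrinsics': array([[606.72151257,   0.        , 318.58826606],
       [  0.        , 606.72151257, 224.16395468],
       [  0.        ,   0.        ,   1.        ]]), 'R': array([[ 0.92947371, -0.36886425,  0.00421714],
       [-0.21373176, -0.54781409, -0.80883772],
       [ 0.30066153,  0.75089206, -0.5880168 ]]), 't': array([-493.51846979,  191.40686153, 1567.60037561])}
```

View pics/top0.png

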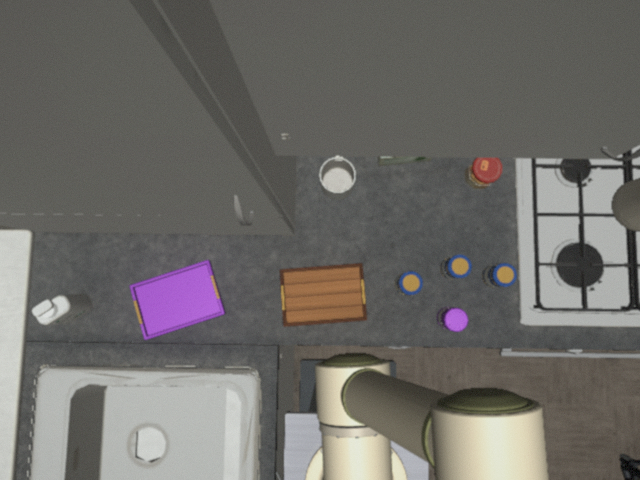

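View pics/side0.png

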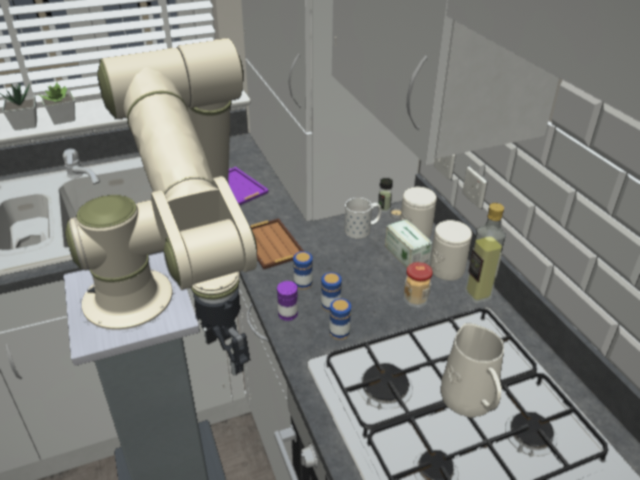

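The top view shows three brass-lidded blue tins at about (411,283), (458,267) and (503,275). The purple decoy is at (455,319), the brown tray at about (323,295) and the purple tray at (178,300). The mug, tea box and jar sit behind them at rows 155–185.

```bash
cat > h.py <<'E'
import numpy as np,cv2
from rig import imaging
def ray(n,uv,z):
    c=imaging.camera_params(n);K,R,t=c['intrinsics'],np.array(c['R']),np.array(c['t'])
    o=-R.T@t; d=R.T@np.linalg.inv(K)@np.array([uv[0],uv[1],1.]); return o+d*(z-o[2])/d[2]
def blobs(p,lo,hi,box,amin=60):
    h=cv2.cvtColor(p,cv2.COLOR_RGB2HSV);m=cv2.inRange(h,lo,hi);k=np.zeros_like(m);x0,y0,x1,y1=box;k[y0:y1,x0:x1]=1;m*=k
    m=cv2.morphologyEx(m,cv2.MORPH_CLOSE,np.ones((3,3)))
    cs,_=cv2.findContours(m,cv2.RETR_EXTERNAL,cv2.CHAIN_APPROX_NONE)
    return [c for c in cs if cv2.contourArea(c)>amin]
E
python3 - <<'E'
from h import *
p=cv2.imread('pics/top0.png')[:,:,::-1].copy();d=np.load('pics/top0.npy')
ps=cv2.imread('pics/side0.png')[:,:,::-1].copy()
for uv in((411,283),(458,267),(503,275),(455,319),(323,295)):print(p[uv[1],uv[0]],d[uv[1],uv[0]])
print('lids')
for c in blobs(p,(10,90,90),(28,255,255),(380,240,530,345)):
    (u,v),r=cv2.minEnclosingCircle(c);print((u,v),r,ray('top',(u,v),90).round(1),2*r*1090/539)
print('purple')
for c in blobs(p,(130,80,60),(160,255,255),(380,240,530,345)):
    (u,v),r=cv2.minEnclosingCircle(c);print((u,v),r,ray('top',(u,v),90).round(1))
print('side lids')
for c in blobs(ps,(10,70,90),(28,255,255),(280,240,370,340),20):
    (u,v),r=cv2.minEnclosingCircle(c);print((u,v),r,ray('side',(u,v),90).round(1))
print('tray')
for c in blobs(p,(3,60,20),(30,255,255),(260,240,385,345),500):
    r=cv2.minAreaRect(c);b=cv2.boxPoints(r);print(r);w=np.array([ray('top',q,16)for q in b]);print(w.round(1),w.mean(0).round(1),np.linalg.norm(w[0]-w[1]),np.linalg.norm(w[1]-w[2]))
for uv in((338,175),(402,160),(485,170),(530,150),(290,232),(300,150)):
    # world from depth
    c=imaging.camera_params('top');K=c['intrinsics'];z=d[uv[1],uv[0]];X=np.array(c['R']).T@(np.linalg.inv(K)@[uv[0],uv[1],1]*z-c['t']);print(uv,z,X.round(0))
E
```

```text
[167 136  74] 1142.8252
[173 140  77] 1147.7527
[172 141  81] 1142.5928
[180 105 217] 1133.6991
[141  99  66] 1227.4259
lids
(410.5, 282.5) 7.905794143676758 [ 443.  -109.2   90. ] 31.97519709316388
(504.5, 274.5) 7.905794143676758 [ 462.8 -308.4   90. ] 31.97519709316388
(459.5, 266.0) 7.826338291168213 [ 479.5 -213.4   90. ] 31.653835760197968
purple
(454.94317626953125, 318.7954406738281) 13.241728782653809 [ 368.3 -202.3   90. ]
side lids
(340.4230651855469, 304.5) 6.59601354598999 [ 463.4 -308.1   90. ]
(331.0, 278.0) 6.082862854003906 [ 479.  -213.1   90. ]
(293.03570556640625, 250.5) 16.738679885864258 [428.4 -76.3  90. ]
tray
((322.5641784667969, 294.54412841796875), (57.84535598754883, 84.87066650390625), 85.8150863647461)
[[471.3 180.9  16. ]
 [488.1 -11.3  16. ]
 [358.8 -21.7  16. ]
 [342.1 168.   16. ]] [415.1  79.   16. ] 192.8897960885527 129.70271115495424
(338, 175) 1254.8795 [692.  48.  10.]
(402, 160) 1226.6941 [722. -98.  40.]
(485, 170) 1159.602 [ 686. -268.  101.]
(530, 150) 751.3681 [ 620. -219.  505.]
(290, 232) 1183.1876 [550. 151.  67.]
(300, 150) 771.43756 [621. 103. 489.]
```

```bash
python3 -m creep '[{"grip":85,"linear":[0,0,0],"rot":[0,0,-0.12]},{"grip":85,"linear":[0,0,0],"rot":[0,0,-0.12]},{"grip":85,"linear":[0,0,0],"rot":[0,0,-0.12]},{"grip":85,"linear":[0,0,0],"rot":[0,0,-0.12]},{"grip":85,"linear":[0,0,0],"rot":[0,0,-0.12]},{"grip":85,"linear":[0,0,0],"rot":[0,0,-0.12]},{"grip":85,"linear":[0,0,0],"rot":[0,0,-0.12]},{"grip":85,"linear":[0,0,0],"rot":[0,0,-0.12]},{"grip":85,"linear":[0,0,0],"rot":[0,0,-0.12]},{"grip":85,"linear":[0,0,0],"rot":[0,0,-0.12]},{"grip":85,"linear":[0,0,0],"rot":[0,0,-0.086]},{"grip":85,"linear":[0,0,0],"rot":[0,0,0]}]' 50
```

```text
time_s: 1.1
eef_pos: [147.5, -503.7, 231.0]
ee_rot: [-0.0, 0.706, 0.708, 0.0]
force: [0.1, 0.4, -0.2]
grip_width: 0.998
```

```bash
python3 -m creep '[{"grip":85,"linear":[16,26,0],"rot":[0,0,0]},{"grip":85,"linear":[16,26,0],"rot":[0,0,0]},{"grip":85,"linear":[16,26,0],"rot":[0,0,0]},{"grip":85,"linear":[16,26,0],"rot":[0,0,0]},{"grip":85,"linear":[16,26,0],"rot":[0,0,0]},{"grip":85,"linear":[16,26,0],"rot":[0,0,0]},{"grip":85,"linear":[16,26,0],"rot":[0,0,0]},{"grip":85,"linear":[16,26,0],"rot":[0,0,0]},{"grip":85,"linear":[16,26,0],"rot":[0,0,0]},{"grip":85,"linear":[16,26,0],"rot":[0,0,0]},{"grip":85,"linear":[16,26,0],"rot":[0,0,0]},{"grip":85,"linear":[16,26,0],"rot":[0,0,0]}]'; python3 -m creep '[{"grip":85,"linear":[3,3.5,20],"rot":[0,0,0]},{"grip":85,"linear":[0,0,30],"rot":[0,0,0]},{"grip":85,"linear":[0,0,30],"rot":[0,0,0]},{"grip":85,"linear":[0,0,10],"rot":[0,0,0]},{"grip":85,"linear":[0,0,0],"rot":[0,0,0]}]'
python3 - <<'E'
from rig import imaging,sensors
import cv2
p,d=imaging.capture('side');cv2.imwrite('pics/s1.png',p[:,:,::-1]);print(sensors.sense())
E
```

```text
time_s: 2.1
eef_pos: [460.6, -310.7, 231.1]
ee_rot: [-0.0, 0.708, 0.706, -0.0]
force: [-1.5, -0.3, 0.6]
grip_width: 0.996
time_s: 2.52
eef_pos: [462.1, -308.1, 139.1]
ee_rot: [-0.003, 0.708, 0.706, 0.0]
force: [-0.6, 0.3, 0.3]
grip_width: 0.998
{'time_s': 2.5667, 'joints': array([-7.98989466e-01,  4.65544204e-01,  1.52307365e+00,  2.93965147e-05,
        1.15433180e+00, -7.97366504e-01]), 'dq': array([-0.00014056, -0.03598852, -0.04189338,  0.00072375,  0.0120965 ,
       -0.00728616]), 'tau': array([ 1.20534212e-01, -4.35353172e+01, -2.21152568e+01,  2.06851335e-03,
       -1.54519770e-01,  2.44403305e-02]), 'eef_pos': array([ 462.8655891 , -308.85701376,  141.25261411]), 'ee_rot': array([-6.78274615e-04,  7.07684396e-01,  7.06528368e-01,  2.21076824e-05]), 'force': array([0.48067091, 0.6727384 , 0.80070484]), 'wrist_torque': array([ 0.00427025, -0.00892517,  0.00113181]), 'grip_width': 0.993663849494289}
```

View pics/s1.png

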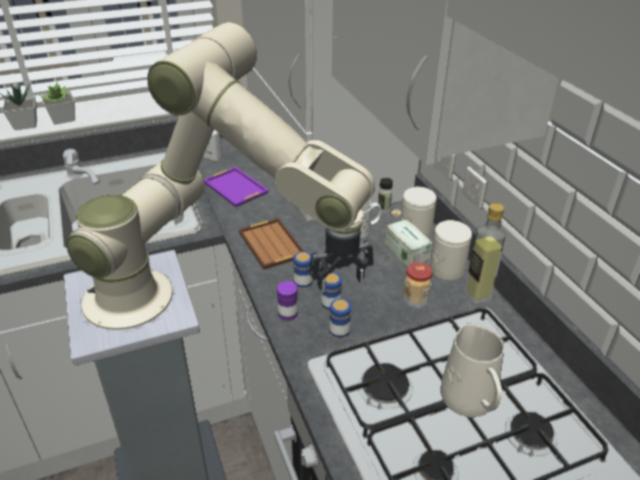

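The gripper hangs over the right-hand tin: fingertips are at about (315,278) and (370,268), and the tin's lid is at (340,303). That agrees with the pose. Next I descend and grip.

```bash
python3 -m creep '[{"grip":85,"linear":[0,0,25],"rot":[0,0,0]},{"grip":85,"linear":[0,0,25],"rot":[0,0,0]},{"grip":85,"linear":[0,0,25],"rot":[0,0,0]},{"grip":85,"linear":[0,0,20],"rot":[0,0,0]},{"grip":85,"linear":[0,0,14],"rot":[0,0,0]},{"grip":85,"linear":[0,0,0],"rot":[0,0,0]},{"grip":85,"linear":[0,0,0],"rot":[0,0,0]}]'; python3 -m creep '[{"grip":45,"linear":[0,0,0],"rot":[0,0,0]},{"grip":45,"linear":[0,0,0],"rot":[0,0,0]},{"grip":45,"linear":[0,0,0],"rot":[0,0,0]},{"grip":45,"linear":[0,0,0],"rot":[0,0,0]},{"grip":45,"linear":[0,0,0],"rot":[0,0,0]},{"grip":45,"linear":[0,0,0],"rot":[0,0,0]},{"grip":45,"linear":[0,0,0],"rot":[0,0,0]},{"grip":45,"linear":[0,0,0],"rot":[0,0,0]}]' 50
```

```text
time_s: 3.15
eef_pos: [463.6, -309.7, 33.8]
ee_rot: [0.001, 0.707, 0.707, -0.0]
force: [-0.5, -0.1, -0.1]
grip_width: 0.995
time_s: 3.82
eef_pos: [463.5, -309.4, 33.8]
ee_rot: [0.001, 0.707, 0.707, -0.0]
force: [-0.9, 1.3, 7.3]
grip_width: 0.572
```

```bash
python3 -m creep '[{"grip":45,"linear":[0,0,-5],"rot":[0,0,0]},{"grip":45,"linear":[0,0,-15],"rot":[0,0,0]},{"grip":45,"linear":[0,0,-25],"rot":[0,0,0]},{"grip":45,"linear":[0,0,-25],"rot":[0,0,0]},{"grip":45,"linear":[0,0,-20],"rot":[0,0,0]},{"grip":45,"linear":[0,0,-10],"rot":[0,0,0]},{"grip":45,"linear":[0,0,0],"rot":[0,0,0]},{"grip":45,"linear":[0,0,0],"rot":[0,0,0]},{"grip":45,"linear":[0,0,0],"rot":[0,0,0]}]'
for i in 1 2 3 4 5 6; do python3 -m creep '[{"grip":45,"linear":[0,0,0],"rot":[0,0,0]}]' | grep force; done;  python3 -c "
from rig import sensors;s=sensors.sense();print(s['eef_pos'],s['tau'],s['joints'],s['wrist_torque'],s['grip_width'])"
```

```text
time_s: 4.57
eef_pos: [462.5, -308.4, 130.8]
ee_rot: [-0.001, 0.707, 0.707, 0.0]
force: [-0.6, -0.4, -2.9]
grip_width: 0.571
force: [-0.5, 0.9, -2.8]
force: [0.1, -0.6, -2.4]
force: [-0.4, -0.3, -2.4]
force: [0.9, 0.3, -2.7]
force: [-0.2, -0.2, -2.7]
force: [0.1, 0.1, -1.6]
[ 462.97143513 -308.85875974  132.19655592] [-5.35421306e-03 -4.74843621e+01 -2.44352102e+01 -3.41366731e-04
  2.53904627e-04  1.41525541e-05] [-7.98845365e-01  4.75481950e-01  1.53362727e+00  1.32990929e-05
  1.13261700e+00 -7.98796442e-01] [ 0.03047421 -0.0168281   0.01087881] 0.5738466977296969
```

```bash
for i in 1 2 3; do python3 -m creep '[{"grip":45,"linear":[0,0,0],"rot":[0,0,0]}]' | grep force; python3 -c "
from rig import sensors;s=sensors.sense();print(s['eef_pos'],s['tau'][1:3],s['dq'][1:3])"; done
```

```text
force: [-0.3, 0.1, -2.6]
[ 463.00460356 -308.85930634  132.26672878] [-47.51089811 -24.45038617] [ 0.0002755  -0.00016035]
force: [0.3, -0.8, -1.9]
[ 463.00045977 -308.86649471  132.31961785] [-47.53175139 -24.45954323] [0.00094391 0.00089485]
force: [0.3, -0.2, -2.3]
[ 462.97964916 -308.85126165  132.29802758] [-47.54793763 -24.46424603] [-0.00107041 -0.00112156]
```

```bash
python3 -m creep '[{"grip":45,"linear":[0,0,-15],"rot":[0,0,0]},{"grip":45,"linear":[0,0,-30],"rot":[0,0,0]},{"grip":45,"linear":[0,0,-15],"rot":[0,0,0]},{"grip":45,"linear":[10,-2,0],"rot":[0,0,0]},{"grip":45,"linear":[20,-2,0],"rot":[0,0,0]},{"grip":45,"linear":[28,-3,0],"rot":[0,0,0]},{"grip":45,"linear":[28,-3,0],"rot":[0,0,0]},{"grip":45,"linear":[28,-3,0],"rot":[0,0,0]},{"grip":45,"linear":[28,-3,0],"rot":[0,0,0]},{"grip":45,"linear":[28,-3,0],"rot":[0,0,0]},{"grip":45,"linear":[28,-3,0],"rot":[0,0,0]},{"grip":45,"linear":[28,-3,0],"rot":[0,0,0]}]'
python3 -m creep '[{"grip":45,"linear":[28,-3,0],"rot":[0,0,0]},{"grip":45,"linear":[28,-3,0],"rot":[0,0,0]},{"grip":45,"linear":[28,-4,0],"rot":[0,0,0]},{"grip":45,"linear":[28,-4,0],"rot":[0,0,0]},{"grip":45,"linear":[28,-4,0],"rot":[0,0,0]},{"grip":45,"linear":[28,-4,0],"rot":[0,0,0]},{"grip":45,"linear":[20,-4,0],"rot":[0,0,0]},{"grip":45,"linear":[10,-2,0],"rot":[0,0,0]},{"grip":45,"linear":[6,-1,0],"rot":[0,0,0]},{"grip":45,"linear":[0,0,0],"rot":[0,0,0]},{"grip":45,"linear":[0,0,0],"rot":[0,0,0]},{"grip":45,"linear":[0,0,0],"rot":[0,0,0]}]'
```

```text
time_s: 6.32
eef_pos: [436.7, -80.8, 191.1]
ee_rot: [-0.001, 0.707, 0.707, -0.0]
force: [0.8, 0.2, -1.7]
grip_width: 0.572
time_s: 7.32
eef_pos: [409.1, 120.4, 192.1]
ee_rot: [-0.0, 0.707, 0.707, -0.0]
force: [-0.1, -0.2, -2.2]
grip_width: 0.573
```

```bash
python3 -m creep '[{"grip":45,"linear":[1,1,15],"rot":[0,0,0]},{"grip":45,"linear":[1,1,30],"rot":[0,0,0]},{"grip":45,"linear":[0,0,30],"rot":[0,0,0]},{"grip":45,"linear":[0,0,25],"rot":[0,0,0]},{"grip":45,"linear":[0,0,15],"rot":[0,0,0]},{"grip":45,"linear":[0,0,10],"rot":[0,0,0]},{"grip":45,"linear":[0,0,0],"rot":[0,0,0]},{"grip":45,"linear":[0,0,0],"rot":[0,0,0]},{"grip":45,"linear":[0,0,0],"rot":[0,0,0]},{"grip":45,"linear":[0,0,0],"rot":[0,0,0]}]'
python3 - <<'E'
from rig import imaging,sensors
import cv2
for n in('side','top'):
    p,d=imaging.capture(n);cv2.imwrite(f'pics/{n}2.png',p[:,:,::-1])
s=sensors.sense();print(s['eef_pos'],s['tau'],s['dq'],s['force'])
E
```

```text
time_s: 8.15
eef_pos: [411.6, 122.9, 68.1]
ee_rot: [0.001, 0.707, 0.707, 0.001]
force: [-0.7, 0.8, -2.8]
grip_width: 0.573
[411.39843225 123.05483178  67.93409798] [-8.50014947e-02 -3.55825531e+01 -1.93412840e+01 -2.18384026e-03
 -7.40899995e-04 -1.29841388e-03] [ 0.00373411  0.00282437  0.0033362   0.00121931 -0.00051714  0.00088781] [ 0.7613296   0.02725821 -2.28191424]
```

View pics/side2.png

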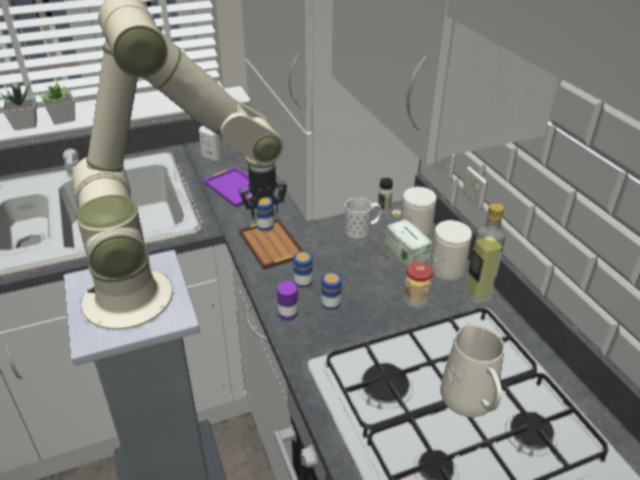

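View pics/top2.png

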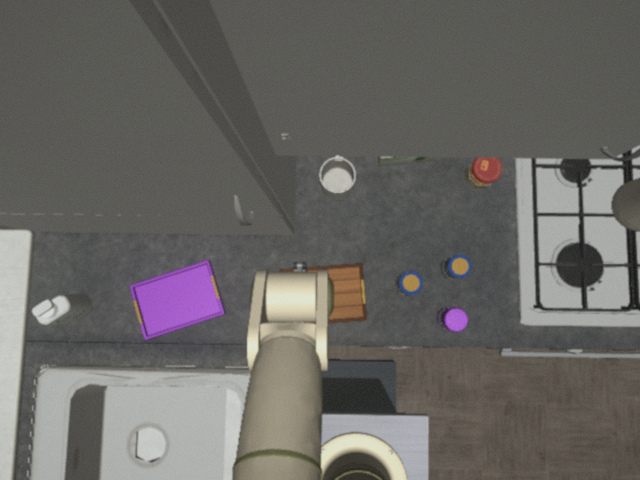

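The tin hangs upright over the far half of the tray, at side view (265,213), and the other tins have not moved. I now lower it slowly.

```bash
python3 -m creep '[{"grip":45,"linear":[-1,0,8],"rot":[0,0,0]},{"grip":45,"linear":[0,0,8],"rot":[0,0,0]},{"grip":45,"linear":[0,0,4],"rot":[0,0,0]},{"grip":45,"linear":[0,0,3],"rot":[0,0,0]},{"grip":45,"linear":[0,0,1],"rot":[0,0,0]},{"grip":45,"linear":[0,0,0],"rot":[0,0,0]},{"grip":45,"linear":[0,0,0],"rot":[0,0,0]}]'; for i in 1 2 3; do  python3 -m creep '[{"grip":45,"linear":[0,0,1],"rot":[0,0,0]},{"grip":45,"linear":[0,0,0],"rot":[0,0,0]}]'; done
```

```text
time_s: 8.83
eef_pos: [411.1, 122.1, 43.3]
ee_rot: [0.0, 0.707, 0.707, 0.0]
force: [0.1, 0.2, -1.4]
grip_width: 0.572
time_s: 9.0
eef_pos: [411.1, 122.1, 42.4]
ee_rot: [0.0, 0.707, 0.707, 0.0]
force: [0.6, -0.1, -2.3]
grip_width: 0.569
time_s: 9.17
eef_pos: [411.0, 122.1, 41.2]
ee_rot: [0.0, 0.707, 0.707, 0.0]
force: [-0.4, -0.6, -2.7]
grip_width: 0.572
time_s: 9.33
eef_pos: [410.9, 122.1, 40.2]
ee_rot: [-0.0, 0.707, 0.707, -0.0]
force: [-0.2, -0.3, -2.9]
grip_width: 0.57
```

```bash
for i in 1 2 ; do  python3 -m creep '[{"grip":45,"linear":[0,0,0.7],"rot":[0,0,0]},{"grip":45,"linear":[0,0,0],"rot":[0,0,0]}]'; done
```

```text
time_s: 9.5
eef_pos: [411.0, 122.2, 39.8]
ee_rot: [0.0, 0.707, 0.707, 0.0]
force: [-1.8, -0.2, 2.3]
grip_width: 0.571
time_s: 9.67
eef_pos: [411.1, 122.2, 39.7]
ee_rot: [0.0, 0.707, 0.707, 0.0]
force: [-5.9, 0.3, 14.9]
grip_width: 0.572
```

```bash
python3 -m creep '[{"grip":45,"linear":[0,0,-0.7],"rot":[0,0,0]},{"grip":52,"linear":[0,0,0],"rot":[0,0,0]},{"grip":58,"linear":[0,0,0],"rot":[0,0,0]},{"grip":65,"linear":[0,0,0],"rot":[0,0,0]},{"grip":70,"linear":[0,0,0],"rot":[0,0,0]},{"grip":70,"linear":[0,0,0],"rot":[0,0,0]},{"grip":70,"linear":[0,0,0],"rot":[0,0,0]}]'; python3 -m creep '[{"grip":70,"linear":[0,0,-10],"rot":[0,0,0]},{"grip":70,"linear":[0,0,-17],"rot":[0,0,0]},{"grip":70,"linear":[0,0,0],"rot":[0,0,0]},{"grip":70,"linear":[0,0,0],"rot":[0,0,0]},{"grip":70,"linear":[0,0,0],"rot":[0,0,0]},{"grip":70,"linear":[0,0,0],"rot":[0,0,0]}]';python3 - <<'E'
from rig import sensors
s=sensors.sense();print(s['eef_pos'],s['tau'],s['dq'],s['force'])
E
```

```text
time_s: 10.25
eef_pos: [411.0, 122.1, 39.6]
ee_rot: [-0.0, 0.707, 0.707, -0.0]
force: [-0.2, -0.0, 0.2]
grip_width: 0.82
time_s: 10.75
eef_pos: [410.6, 122.1, 65.9]
ee_rot: [-0.0, 0.707, 0.707, -0.0]
force: [-0.3, -0.5, 0.3]
grip_width: 0.816
[410.58353525 122.11961167  65.92108294] [ 1.73925032e-02 -3.50316954e+01 -1.86848509e+01 -1.60505789e-05
 -6.62545703e-03  3.03188949e-05] [-0.0005988   0.00108663 -0.00366807 -0.00106146  0.00301724 -0.00021392] [-0.25214114 -0.54917808  0.2625167 ]
```

The unloaded reading at the same pose confirms this tin is light. Next is the near tin, C1.

```bash
python3 -m creep '[{"grip":70,"linear":[0,0,-20],"rot":[0,0,0]},{"grip":70,"linear":[0,0,-30],"rot":[0,0,0]},{"grip":85,"linear":[0,0,-30],"rot":[0,0,0]},{"grip":85,"linear":[-10,1,-5],"rot":[0,0,0]},{"grip":85,"linear":[-25,3,0],"rot":[0,0,0]},{"grip":85,"linear":[-28,4,0],"rot":[0,0,0]},{"grip":85,"linear":[-28,4,0],"rot":[0,0,0]},{"grip":85,"linear":[-28,4,0],"rot":[0,0,0]},{"grip":85,"linear":[-28,4,0],"rot":[0,0,0]},{"grip":85,"linear":[-28,4,0],"rot":[0,0,0]},{"grip":85,"linear":[-28,4,0],"rot":[0,0,0]},{"grip":85,"linear":[-20,3,0],"rot":[0,0,0]}]'; python3 -m creep '[{"grip":85,"linear":[-8,1,0],"rot":[0,0,0]},{"grip":85,"linear":[0,0,0],"rot":[0,0,0]},{"grip":85,"linear":[0,0,0],"rot":[0,0,0]},{"grip":85,"linear":[0,0,0],"rot":[0,0,0]}]'
python3 - <<'E'
from rig import imaging,sensors
import cv2
from h import *
for n in('side','top'):
    p,d=imaging.capture(n);cv2.imwrite(f'pics/{n}3.png',p[:,:,::-1])
    print(n)
    for c in blobs(p,(10,70,90),(28,255,255),(200,170,530,345),20):
        (u,v),r=cv2.minEnclosingCircle(c);print((u,v),r,ray(n,(u,v),90).round(1))
print(sensors.sense()['eef_pos'])
E
```

```text
time_s: 11.75
eef_pos: [441.8, -103.1, 150.6]
ee_rot: [-0.0, 0.708, 0.707, -0.0]
force: [0.1, -0.6, -0.0]
grip_width: 0.998
time_s: 12.08
eef_pos: [442.7, -107.8, 151.3]
ee_rot: [-0.0, 0.707, 0.707, -0.0]
force: [0.0, -0.1, 0.1]
grip_width: 0.992
side
(416.8292541503906, 286.0853576660156) 14.08304500579834 [ 662.  -316.7   90. ]
(331.0, 278.0) 6.082862854003906 [ 479.  -213.1   90. ]
(274.0, 244.0) 36.7696533203125 [390.7 -31.9  90. ]
(264.0, 210.0) 5.099119663238525 [413.7 129.1  90. ]
(495.21429443359375, 211.64285278320312) 9.615660667419434 [1026.6 -118.7   90. ]
top
(215.0, 286.5) 10.920265197753906 [428.4 306.7  90. ]
(322.918701171875, 294.1478271484375) 45.65125274658203 [415.7  76.4  90. ]
(479.0, 178.5) 9.708344459533691 [ 669.8 -258.1   90. ]
[ 442.85916489 -107.81714341  151.51421257]
```

View pics/side3.png

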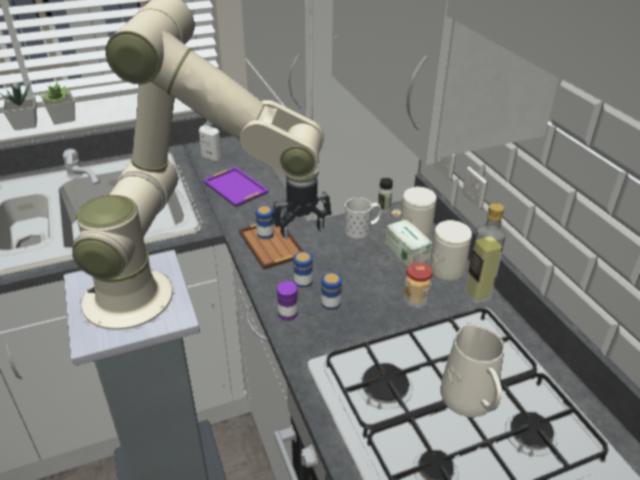

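View pics/top3.png

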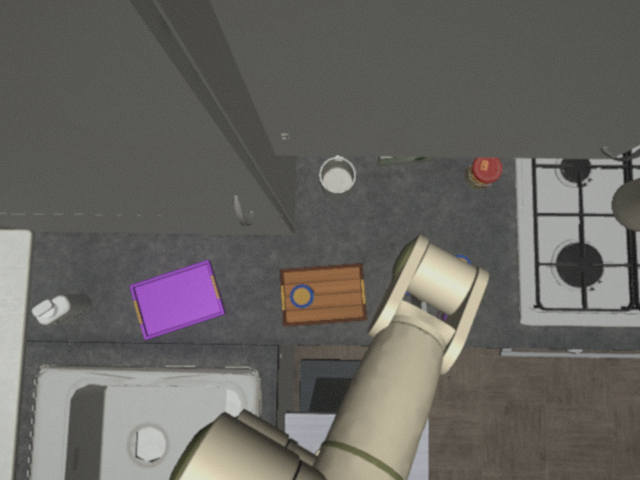

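The first tin stands upright in the tray, at (302,296) in the top view and (264,222) in the side view. Next I descend on C1 and heft it.

```bash
python3 -m creep '[{"grip":85,"linear":[-1,0,25],"rot":[0,0,0]},{"grip":85,"linear":[0,0,25],"rot":[0,0,0]},{"grip":85,"linear":[0,0,25],"rot":[0,0,0]},{"grip":85,"linear":[0,0,25],"rot":[0,0,0]},{"grip":85,"linear":[0,0,18],"rot":[0,0,0]},{"grip":85,"linear":[0,0,0],"rot":[0,0,0]},{"grip":85,"linear":[0,0,0],"rot":[0,0,0]}]'; python3 -m creep '[{"grip":45,"linear":[0,0,0],"rot":[0,0,0]},{"grip":45,"linear":[0,0,0],"rot":[0,0,0]},{"grip":45,"linear":[0,0,0],"rot":[0,0,0]},{"grip":45,"linear":[0,0,0],"rot":[0,0,0]},{"grip":45,"linear":[0,0,0],"rot":[0,0,0]},{"grip":45,"linear":[0,0,0],"rot":[0,0,0]},{"grip":45,"linear":[0,0,0],"rot":[0,0,0]},{"grip":45,"linear":[0,0,0],"rot":[0,0,0]}]' 50
python3 -m creep '[{"grip":45,"linear":[0,0,-5],"rot":[0,0,0]},{"grip":45,"linear":[0,0,-15],"rot":[0,0,0]},{"grip":45,"linear":[0,0,-25],"rot":[0,0,0]},{"grip":45,"linear":[0,0,-15],"rot":[0,0,0]},{"grip":45,"linear":[0,0,0],"rot":[0,0,0]},{"grip":45,"linear":[0,0,0],"rot":[0,0,0]},{"grip":45,"linear":[0,0,0],"rot":[0,0,0]}]'
for i in 1 2 3 4 5 6; do python3 -m creep '[{"grip":45,"linear":[0,0,0],"rot":[0,0,0]}]' | grep force; done
```

```text
time_s: 12.77
eef_pos: [442.9, -109.2, 33.7]
ee_rot: [-0.001, 0.707, 0.707, -0.0]
force: [-0.2, -0.0, -0.0]
grip_width: 0.992
time_s: 13.43
eef_pos: [443.4, -110.0, 34.9]
ee_rot: [0.001, 0.707, 0.707, 0.0]
force: [-3.4, 1.0, 8.0]
grip_width: 0.577
time_s: 14.02
eef_pos: [442.2, -109.5, 92.5]
ee_rot: [-0.001, 0.707, 0.707, -0.0]
force: [-1.3, -0.1, -7.7]
grip_width: 0.566
force: [-0.4, 0.2, -7.3]
force: [-0.5, -0.3, -6.9]
force: [-0.1, -0.4, -6.9]
force: [-0.1, -0.7, -6.2]
force: [0.5, -0.5, -6.5]
force: [0.5, 0.4, -6.3]
```

This one reads about 6.6 N, so it is the full tin. I set it back gently and fetch C2.

```bash
python3 -m creep '[{"grip":45,"linear":[0,0,15],"rot":[0,0,0]},{"grip":45,"linear":[0,0,20],"rot":[0,0,0]},{"grip":45,"linear":[0,0,12],"rot":[0,0,0]},{"grip":45,"linear":[0,0,6],"rot":[0,0,0]},{"grip":45,"linear":[0,0,2],"rot":[0,0,0]},{"grip":45,"linear":[0,0,0],"rot":[0,0,0]},{"grip":45,"linear":[0,0,0],"rot":[0,0,0]}]'; for i in 1 2 3; do  python3 -m creep '[{"grip":45,"linear":[0,0,0.8],"rot":[0,0,0]},{"grip":45,"linear":[0,0,0],"rot":[0,0,0]}]' | grep -E "pos|force"; done
```

```text
time_s: 15.1
eef_pos: [443.4, -110.1, 39.2]
ee_rot: [0.001, 0.707, 0.707, 0.0]
force: [-0.6, 0.7, -6.6]
grip_width: 0.574
eef_pos: [443.3, -110.0, 38.3]
force: [-0.3, -0.1, -6.5]
eef_pos: [443.0, -109.9, 37.1]
force: [-0.2, -0.1, -6.3]
eef_pos: [442.9, -109.8, 36.1]
force: [0.0, 0.7, -6.3]
```

```bash
for i in 1 2 ; do  python3 -m creep '[{"grip":45,"linear":[0,0,0.8],"rot":[0,0,0]},{"grip":45,"linear":[0,0,0],"rot":[0,0,0]}]' | grep -E "pos|force"; done
```

```text
eef_pos: [442.9, -109.8, 35.3]
force: [0.3, -0.8, -7.8]
eef_pos: [443.0, -109.9, 35.0]
force: [-2.5, 0.8, 0.2]
```

```bash
python3 -m creep '[{"grip":52,"linear":[0,0,0],"rot":[0,0,0]},{"grip":58,"linear":[0,0,0],"rot":[0,0,0]},{"grip":65,"linear":[0,0,0],"rot":[0,0,0]},{"grip":75,"linear":[0,0,0],"rot":[0,0,0]},{"grip":80,"linear":[0,0,0],"rot":[0,0,0]},{"grip":80,"linear":[0,0,-10],"rot":[0,0,0]},{"grip":80,"linear":[0,0,-25],"rot":[0,0,0]},{"grip":80,"linear":[0,0,-30],"rot":[0,0,0]},{"grip":80,"linear":[0,0,-30],"rot":[0,0,0]},{"grip":85,"linear":[0,0,-20],"rot":[0,0,0]}]'; python3 -m creep '[{"grip":85,"linear":[-10,3,0],"rot":[0,0,0]},{"grip":85,"linear":[-20,7,0],"rot":[0,0,0]},{"grip":85,"linear":[-22,8,0],"rot":[0,0,0]},{"grip":85,"linear":[-22,8,0],"rot":[0,0,0]},{"grip":85,"linear":[-20,7,0],"rot":[0,0,0]},{"grip":85,"linear":[-9,3,0],"rot":[0,0,0]},{"grip":85,"linear":[0,0,0],"rot":[0,0,0]},{"grip":85,"linear":[0,0,0],"rot":[0,0,0]},{"grip":85,"linear":[0,0,0],"rot":[0,0,0]}]'
python3 - <<'E'
from rig import imaging,sensors
from h import *
p,d=imaging.capture('side');cv2.imwrite('pics/s4.png',p[:,:,::-1])
print(sensors.sense()['eef_pos'])
E
```

```text
time_s: 16.77
eef_pos: [443.6, -110.1, 152.3]
ee_rot: [0.001, 0.707, 0.707, 0.0]
force: [-0.3, 0.5, 0.8]
grip_width: 0.995
time_s: 17.52
eef_pos: [478.6, -211.9, 149.3]
ee_rot: [-0.0, 0.707, 0.707, 0.0]
force: [-0.3, -0.7, -0.6]
grip_width: 0.993
[ 478.73334081 -211.82475576  149.53028568]
```

View pics/s4.png

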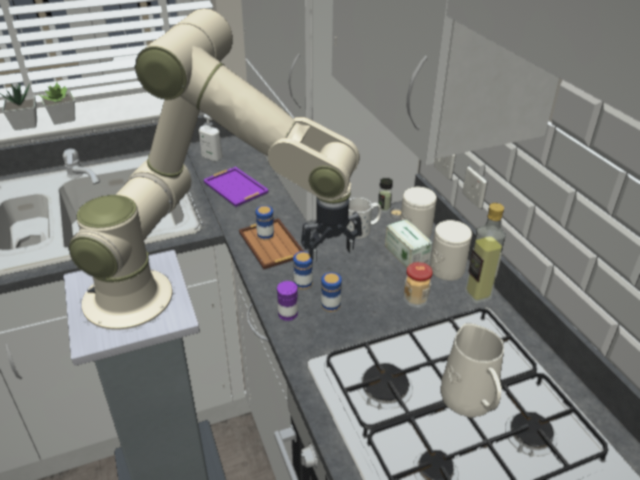

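The full tin stands upright back in its place at (303,268). The gripper is over C2, whose lid is at (331,278).

```bash
python3 -m creep '[{"grip":85,"linear":[-1.5,0.8,25],"rot":[0,0,0]},{"grip":85,"linear":[0,0,25],"rot":[0,0,0]},{"grip":85,"linear":[0,0,25],"rot":[0,0,0]},{"grip":85,"linear":[0,0,25],"rot":[0,0,0]},{"grip":85,"linear":[0,0,16],"rot":[0,0,0]},{"grip":85,"linear":[0,0,0],"rot":[0,0,0]},{"grip":85,"linear":[0,0,0],"rot":[0,0,0]}]'; python3 -m creep '[{"grip":45,"linear":[0,0,0],"rot":[0,0,0]},{"grip":45,"linear":[0,0,0],"rot":[0,0,0]},{"grip":45,"linear":[0,0,0],"rot":[0,0,0]},{"grip":45,"linear":[0,0,0],"rot":[0,0,0]},{"grip":45,"linear":[0,0,0],"rot":[0,0,0]},{"grip":45,"linear":[0,0,0],"rot":[0,0,0]},{"grip":45,"linear":[0,0,0],"rot":[0,0,0]},{"grip":45,"linear":[0,0,0],"rot":[0,0,0]}]' 50
python3 -m creep '[{"grip":45,"linear":[0,0,-5],"rot":[0,0,0]},{"grip":45,"linear":[0,0,-15],"rot":[0,0,0]},{"grip":45,"linear":[0,0,-25],"rot":[0,0,0]},{"grip":45,"linear":[0,0,-15],"rot":[0,0,0]},{"grip":45,"linear":[0,0,0],"rot":[0,0,0]},{"grip":45,"linear":[0,0,0],"rot":[0,0,0]},{"grip":45,"linear":[0,0,0],"rot":[0,0,0]}]'
for i in 1 2 3 4 5 6; do python3 -m creep '[{"grip":45,"linear":[0,0,0],"rot":[0,0,0]}]' | grep force; done
```

```text
time_s: 18.15
eef_pos: [479.7, -213.7, 33.7]
ee_rot: [-0.0, 0.707, 0.707, -0.0]
force: [1.0, -0.7, 0.5]
grip_width: 0.993
time_s: 18.82
eef_pos: [480.2, -214.6, 34.9]
ee_rot: [0.001, 0.707, 0.707, 0.0]
force: [-1.4, 1.5, 7.3]
grip_width: 0.571
time_s: 19.4
eef_pos: [479.2, -213.9, 92.6]
ee_rot: [-0.001, 0.707, 0.707, -0.0]
force: [-0.3, -0.4, -2.7]
grip_width: 0.569
force: [0.2, 0.2, -2.6]
force: [0.6, -0.4, -2.9]
force: [-0.5, 0.5, -3.4]
force: [0.1, 0.1, -3.6]
force: [-0.9, -0.2, -3.0]
force: [-0.5, -0.1, -3.3]
```

C2 reads about 3.1 N, so it is light. I carry it to the near slot.

```bash
python3 -m creep '[{"grip":45,"linear":[0,0,-15],"rot":[0,0,0]},{"grip":45,"linear":[0,0,-30],"rot":[0,0,0]},{"grip":45,"linear":[0,0,-35],"rot":[0,0,0]},{"grip":45,"linear":[0,0,-20],"rot":[0,0,0]},{"grip":45,"linear":[10,-2,0],"rot":[0,0,0]},{"grip":45,"linear":[20,-5,0],"rot":[0,0,0]},{"grip":45,"linear":[28,-7,0],"rot":[0,0,0]},{"grip":45,"linear":[28,-7,0],"rot":[0,0,0]},{"grip":45,"linear":[28,-7,0],"rot":[0,0,0]},{"grip":45,"linear":[28,-7,0],"rot":[0,0,0]},{"grip":45,"linear":[28,-7,0],"rot":[0,0,0]},{"grip":45,"linear":[28,-7,0],"rot":[0,0,0]}]'
python3 -m creep '[{"grip":45,"linear":[25,-6,0],"rot":[0,0,0]},{"grip":45,"linear":[15,-4,0],"rot":[0,0,0]},{"grip":45,"linear":[8,-2,0],"rot":[0,0,0]},{"grip":45,"linear":[4,0,0],"rot":[0,0,0]},{"grip":45,"linear":[0,0,0],"rot":[0,0,0]},{"grip":45,"linear":[0,0,0],"rot":[0,0,0]},{"grip":45,"linear":[0,0,0],"rot":[0,0,0]}]'
```

```text
time_s: 20.9
eef_pos: [429.4, -14.5, 192.3]
ee_rot: [-0.001, 0.707, 0.707, -0.0]
force: [1.0, 0.4, -3.0]
grip_width: 0.567
time_s: 21.48
eef_pos: [419.0, 34.9, 193.4]
ee_rot: [-0.0, 0.707, 0.707, -0.0]
force: [0.1, -0.2, -3.8]
grip_width: 0.573
```

```bash
python3 -m creep '[{"grip":45,"linear":[1,0,15],"rot":[0,0,0]},{"grip":45,"linear":[0,0,30],"rot":[0,0,0]},{"grip":45,"linear":[0,0,30],"rot":[0,0,0]},{"grip":45,"linear":[0,0,25],"rot":[0,0,0]},{"grip":45,"linear":[0,0,15],"rot":[0,0,0]},{"grip":45,"linear":[0,0,10],"rot":[0,0,0]},{"grip":45,"linear":[0,0,0],"rot":[0,0,0]},{"grip":45,"linear":[0,0,0],"rot":[0,0,0]},{"grip":45,"linear":[0,0,0],"rot":[0,0,0]}]'
python3 - <<'E'
from rig import imaging,sensors
from h import *
p,d=imaging.capture('side');cv2.imwrite('pics/s5.png',cv2.resize(p[100:340,180:440,::-1],None,fx=2.5,fy=2.5))
print(sensors.sense()['eef_pos'])
E
```

```text
time_s: 22.23
eef_pos: [419.4, 36.2, 69.3]
ee_rot: [0.001, 0.707, 0.707, 0.0]
force: [0.5, -0.1, -2.1]
grip_width: 0.571
[419.43324977  36.29025548  69.39051858]
```

View pics/s5.png

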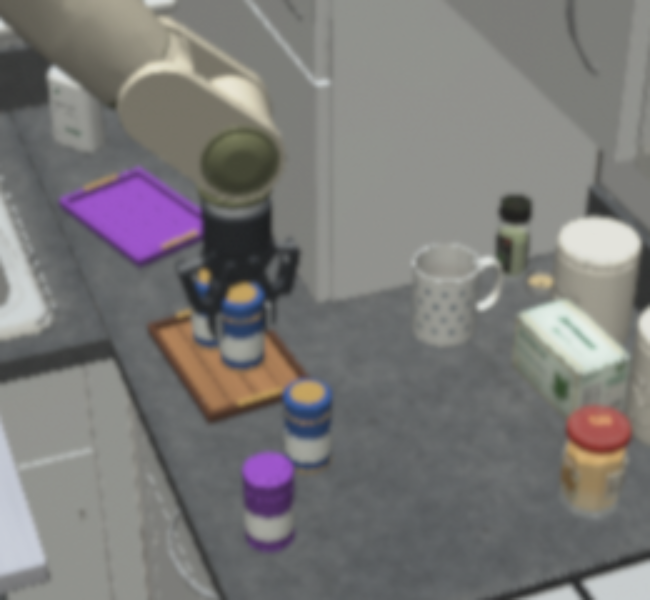

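The second tin is upright over the near half, crop (243,325), with the first standing behind it. I lower it.

```bash
python3 -m creep '[{"grip":45,"linear":[0,0,8],"rot":[0,0,0]},{"grip":45,"linear":[0,0,9],"rot":[0,0,0]},{"grip":45,"linear":[0,0,4],"rot":[0,0,0]},{"grip":45,"linear":[0,0,3],"rot":[0,0,0]},{"grip":45,"linear":[0,0,1],"rot":[0,0,0]},{"grip":45,"linear":[0,0,0],"rot":[0,0,0]},{"grip":45,"linear":[0,0,0],"rot":[0,0,0]}]'; for i in 1 2 3; do  python3 -m creep '[{"grip":45,"linear":[0,0,0.8],"rot":[0,0,0]},{"grip":45,"linear":[0,0,0],"rot":[0,0,0]}]'| grep -E "pos|force"; done
```

```text
time_s: 22.87
eef_pos: [418.9, 36.6, 43.7]
ee_rot: [0.0, 0.707, 0.707, 0.0]
force: [0.4, 0.0, -2.6]
grip_width: 0.572
eef_pos: [418.9, 36.6, 42.9]
force: [0.5, -0.3, -2.3]
eef_pos: [418.8, 36.6, 42.0]
force: [1.1, -0.1, -4.1]
eef_pos: [418.7, 36.6, 41.1]
force: [0.1, 0.8, -2.6]
```

```bash
for i in 1 2; do python3 -m creep '[{"grip":45,"linear":[0,0,0.6],"rot":[0,0,0]},{"grip":45,"linear":[0,0,0],"rot":[0,0,0]}]'| grep -E "pos|force"; done
```

```text
eef_pos: [418.8, 36.7, 40.9]
force: [-2.0, 0.7, 3.9]
eef_pos: [418.8, 36.7, 40.9]
force: [-5.9, 1.1, 14.7]
```

```bash
python3 -m creep '[{"grip":45,"linear":[0,0,-0.6],"rot":[0,0,0]},{"grip":52,"linear":[0,0,0],"rot":[0,0,0]},{"grip":58,"linear":[0,0,0],"rot":[0,0,0]},{"grip":65,"linear":[0,0,0],"rot":[0,0,0]},{"grip":70,"linear":[0,0,0],"rot":[0,0,0]},{"grip":70,"linear":[0,0,0],"rot":[0,0,0]},{"grip":70,"linear":[0,0,-10],"rot":[0,0,0]},{"grip":70,"linear":[0,0,-25],"rot":[0,0,0]},{"grip":70,"linear":[0,0,-30],"rot":[0,0,0]},{"grip":70,"linear":[0,0,-30],"rot":[0,0,0]},{"grip":80,"linear":[0,0,-15],"rot":[0,0,0]}]'
python3 -m creep '[{"grip":85,"linear":[-8,1,0],"rot":[0,0,0]},{"grip":85,"linear":[-20,3,0],"rot":[0,0,0]},{"grip":85,"linear":[-26,4,0],"rot":[0,0,0]},{"grip":85,"linear":[-26,4,0],"rot":[0,0,0]},{"grip":85,"linear":[-26,5,0],"rot":[0,0,0]},{"grip":85,"linear":[-22,4,0],"rot":[0,0,0]},{"grip":85,"linear":[-12,2,0],"rot":[0,0,0]},{"grip":85,"linear":[-5,1,0],"rot":[0,0,0]},{"grip":85,"linear":[0,0,0],"rot":[0,0,0]},{"grip":85,"linear":[0,0,0],"rot":[0,0,0]},{"grip":85,"linear":[0,0,0],"rot":[0,0,0]}]'
python3 - <<'E'
from rig import imaging,sensors
from h import *
for n in('side','top'):
    p,d=imaging.capture(n);cv2.imwrite(f'pics/{n}6.png',p[:,:,::-1])
    if n=='side':
      for c in blobs(p,(10,70,90),(28,255,255),(280,240,370,340),20):
        (u,v),r=cv2.minEnclosingCircle(c);print((u,v),r,ray(n,(u,v),90).round(1))
print(sensors.sense()['eef_pos'])
E
```

```text
time_s: 24.62
eef_pos: [419.7, 36.5, 153.6]
ee_rot: [0.002, 0.707, 0.707, 0.001]
force: [-0.7, -0.3, -0.6]
grip_width: 0.93
time_s: 25.53
eef_pos: [442.6, -107.4, 150.4]
ee_rot: [-0.0, 0.707, 0.707, -0.0]
force: [-0.3, -0.1, -0.7]
grip_width: 0.994
(293.3526306152344, 253.45790100097656) 15.335552215576172 [425.  -88.2  90. ]
[ 442.70159572 -107.4857924   150.59136345]
```

View pics/side6.png

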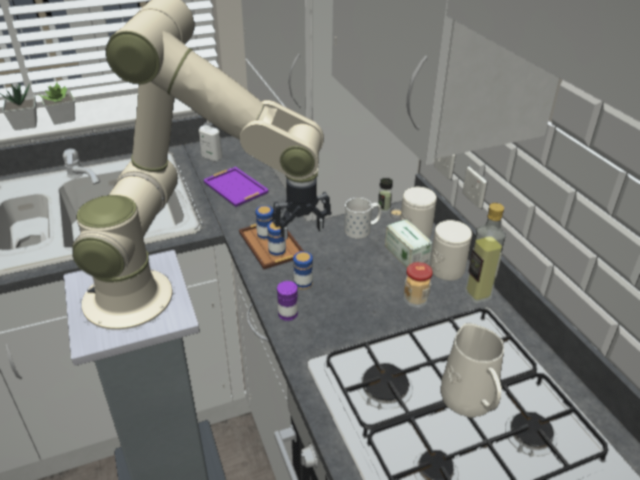

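View pics/top6.png

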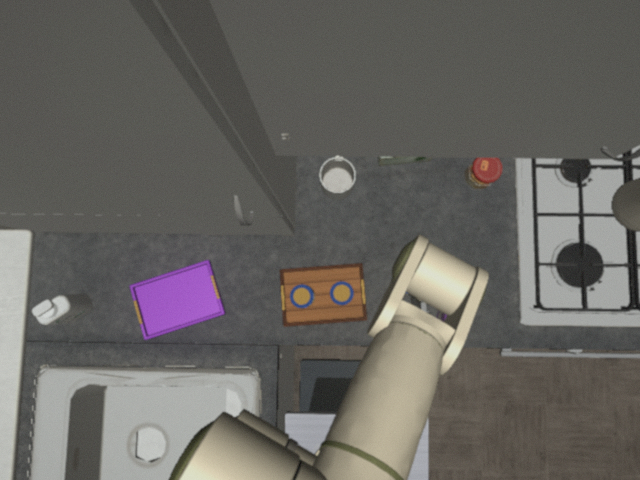

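Both light tins stand in the tray, at top view (302,296) and (342,293). The full one is under the gripper. I grasp it and lift it well clear.

```bash
python3 -m creep '[{"grip":85,"linear":[-2,0.5,25],"rot":[0,0,0]},{"grip":85,"linear":[0,0,25],"rot":[0,0,0]},{"grip":85,"linear":[0,0,25],"rot":[0,0,0]},{"grip":85,"linear":[0,0,25],"rot":[0,0,0]},{"grip":85,"linear":[0,0,17],"rot":[0,0,0]},{"grip":85,"linear":[0,0,0],"rot":[0,0,0]},{"grip":85,"linear":[0,0,0],"rot":[0,0,0]}]'; python3 -m creep '[{"grip":45,"linear":[0,0,0],"rot":[0,0,0]},{"grip":45,"linear":[0,0,0],"rot":[0,0,0]},{"grip":45,"linear":[0,0,0],"rot":[0,0,0]},{"grip":45,"linear":[0,0,0],"rot":[0,0,0]},{"grip":45,"linear":[0,0,0],"rot":[0,0,0]},{"grip":45,"linear":[0,0,0],"rot":[0,0,0]},{"grip":45,"linear":[0,0,0],"rot":[0,0,0]},{"grip":45,"linear":[0,0,0],"rot":[0,0,0]}]' 60
python3 -m creep '[{"grip":45,"linear":[0,0,-5],"rot":[0,0,0]},{"grip":45,"linear":[0,0,-15],"rot":[0,0,0]},{"grip":45,"linear":[0,0,-25],"rot":[0,0,0]},{"grip":45,"linear":[0,0,-30],"rot":[0,0,0]},{"grip":45,"linear":[0,0,-30],"rot":[0,0,0]},{"grip":45,"linear":[0,0,-30],"rot":[0,0,0]},{"grip":45,"linear":[0,0,-20],"rot":[0,0,0]},{"grip":45,"linear":[0,0,-10],"rot":[0,0,0]},{"grip":45,"linear":[0,0,0],"rot":[0,0,0]},{"grip":45,"linear":[0,0,0],"rot":[0,0,0]},{"grip":45,"linear":[0,0,0],"rot":[0,0,0]},{"grip":45,"linear":[0,0,0],"rot":[0,0,0]}]'
for i in 1 2 3 4; do python3 -m creep '[{"grip":45,"linear":[0,0,0],"rot":[0,0,0]}]' | grep force; done
python3 - <<'E'
from rig import imaging,sensors
from h import *
p,d=imaging.capture('side');cv2.imwrite('pics/s7.png',p[:,:,::-1])
p,d=imaging.capture('top');cv2.imwrite('pics/t7.png',p[:,:,::-1])
s=sensors.sense();print(s['time_s'],s['eef_pos'],s['grip_width'])
E
```

```text
time_s: 26.22
eef_pos: [443.2, -109.9, 33.6]
ee_rot: [-0.001, 0.707, 0.707, -0.0]
force: [0.3, -0.5, -0.4]
grip_width: 0.998
time_s: 26.88
eef_pos: [443.7, -110.5, 34.9]
ee_rot: [0.001, 0.707, 0.707, 0.0]
force: [-3.5, 1.9, 9.3]
grip_width: 0.573
time_s: 27.88
eef_pos: [442.7, -110.1, 197.4]
ee_rot: [-0.001, 0.707, 0.707, -0.0]
force: [0.2, -0.3, -7.2]
grip_width: 0.567
force: [0.9, -0.6, -5.7]
force: [0.3, -0.2, -6.3]
force: [-0.1, -0.4, -6.1]
force: [-0.7, 0.2, -6.5]
28.3167 [ 443.2768388  -110.34238121  198.49789495] 0.5702077306938668
```

View pics/s7.png

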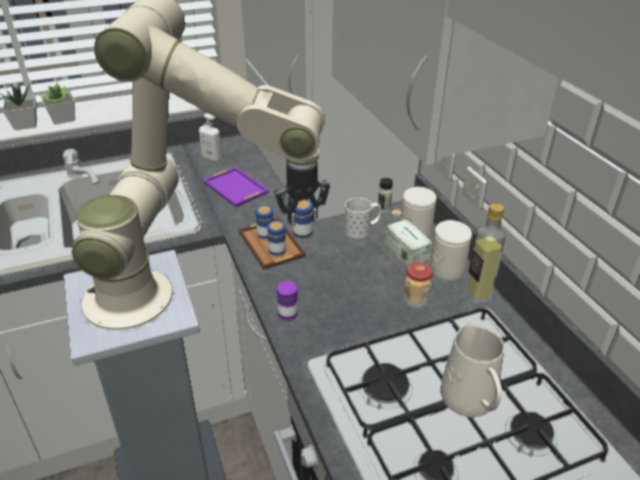

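View pics/t7.png

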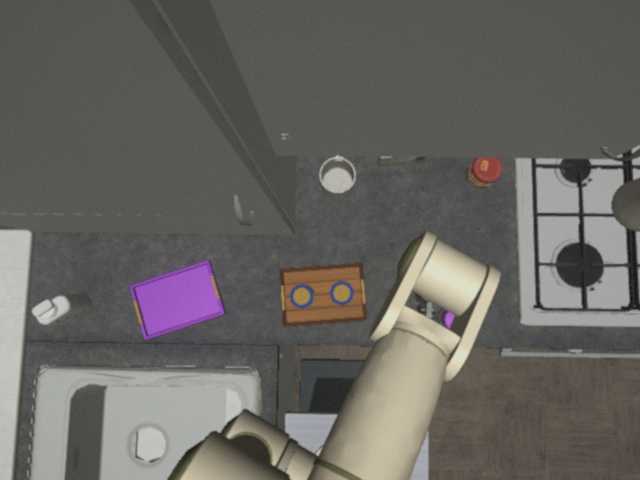

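The held tin is upright at (303,220) with its underside about 163 mm up. Two tins stand in the tray at (302,296) and (342,293), and the bystanders are unmoved.

```bash
python3 -c "
from rig import ctrl;print(ctrl.finish_job())"
```

```text
the job is handed in; nothing more can be done
None
```

I hefted all three tins, put the two light ones in the brown tray, and handed the job in at about 28 s while holding the full one in the air.

- **Weights:** the wrist force read about 2.5 N and 3.1 N for the two light tins, and about 6.6 N for the full one. It read about 6.2 N when I lifted the full one again at the end.
- **Full tin:** I hefted it second, so I set it back on its spot before fetching the last light tin. At the end it was held upright with its underside about 163 mm above the worktop, touching nothing but the gripper.
- **Light tins:** the last pictures show both upright in the tray. They touched down slowly, with up to 15 N of press at contact before I released them.
- **Bystanders:** the mug, tea box, red-lidded jar and purple look-alikes appear unmoved in the last pictures, and no tin was knocked over.
- **Disagreement:** one early joint-torque reading seemed to contradict the light weight of the first tin, but it was taken while the arm was still settling. A comparison with the gripper empty over the tray confirmed that tin was light. No other check failed or disagreed.

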